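# Find the curing lamp with the worn swivel

## Robot

A 6-joint arm with a two-finger parallel gripper is mounted at the origin on the work surface. World frame = base frame: x ahead of the robot, y to its left, z up, the work surface at z = 0. Lengths are in m, angles in rad, forces in N, time in s.
With the tool pointing down it reaches from about 0.3 to 0.775 m from the base axis. Payload 14.6 kg.
Tool frame: the origin (TCP) lies on the centre line of the jaws, within the pads' length; the fingertips stand 19 mm ahead of it and the grasp point (between the pads) is the TCP; z points along the fingers, x is the direction in which the jaws open and shut, and the axes are right-handed (so a half turn about z gives the same grasp; the last joint's range is limited). The gripper opens to 94 mm and grips with 3 to 60 N. Pads are 16 mm wide; open, the fingers measure 119 mm over their backs; the gripper's body (75 mm by 177 mm) begins 78 mm behind the grasp point.
Start: joints at [1.22, 0.3, 1.521, -0, 1.321, -0.067], TCP at [0.154, 0.528, 0.224] pointing down, gripper open.
Joint ranges: [-3.03, 3.03], [-0.79, 2.21], [0.23, 2.52], [-1.04, 4.18], [0, 3.07], [-2.55, 2.55]. Speed limits (rad/s): [2.22, 2.22, 2.57, 3.14, 3.14, 3.14].

## Interface

Orientations are given as [roll, pitch, yaw] about the fixed x, y, z axes, in that order (R = Rz(yaw) Ry(pitch) Rx(roll)).
In Python, from station import ctrl, imaging gives the robot as it stands.
- The arm moves only by the shell command python3 -m handwheel 'ROWS' [OPENING] [FORCE]. ROWS is JSON, a list that holds one entry, the list of rows, each a list of 4 numbers: the shift along the tool's x, y, z in m, then the turn about the tool's z in rad. A call has 1 to 10 rows; each row shifts and turns the pose as measured when the row begins, along the tool's axes as they then stand; what a row does not reach is not made up. A row lasts 1/10 s, in which the tool goes at most 50 mm and 8.59 degrees, less where a joint would pass 70% of its speed; a pose out of reach is approached as far as the arm can. A call is refused whole if a number of a shift passes 0.05 or a number of a turn 0.15, either way. A call with a gripper value outside its range is refused whole. OPENING is the finger opening in m, from 0 to 0.094, set as the call begins (- or left out, the last holds). The fingers move at their own pace and stop on an object; FORCE is the grip in N (left out, the last holds). Time passes only in rows, so rows that do not move let the fingers close. It gives the time, the measured TCP pose, the force and the opening at its end, in the units of the state.
- ctrl.get_obs(): the state, without advancing time (a new reading comes with each control period).
- imaging.camera(name): name is "side" or "top"; returns the picture (480x640x3 uint8, red, green, blue); there is no depth.
- imaging.camera_model(name): a dict with "camera_matrix" (3x3 intrinsics, pixels), "k1" (the pictures are not rectified: a ray, as slopes to the right and down, at radius r is drawn at 1 + k1 r^2 times it, then the intrinsics apply), "position" and "attitude" of the camera in the world. Camera axes: x right, y up, looking along -z (the intrinsics and any distortion apply to the point x, -y, -z); pixel columns grow to the right and rows downward; lengths in m; the calibration is good to about 2 mm. A picture is of the moment at which its call begins. camera_model takes no time and is no camera call.
- ctrl.hand_in(): hands the job in, once; it reports no verdict.
The state is a dict: "time_s": time; "qpos": joint angles; "joint_vel": joint speeds; "tau": joint torques, N m; "ee_pos": TCP position; "eef_rot": TCP orientation; "force": force on the tool from outside, world axes, zero at the start; "moment": the same for the moment, N m; "grip_width": finger opening in m.
Only numpy, scipy, OpenCV 4.12 (cv2) and the standard library are available. Lean on these libraries where they do the work, as an engineer would, in place of code of your own. Each camera call takes 0.05 s, during which the arm holds its last target. There are 200 camera calls.

## Task

One of the three curing lamps in the dock has a worn swivel that lets its head wobble. Find it by gently rocking the lamp heads sideways where they stand, against the stops, feeling how far they give; rock the loose one back and forth at least twice and leave its head turned fully aside as a sign. Then lift that lamp out by its black knob and set it down gently, upright in the repair tray, head still aside; leave the sound lamps in their pockets and everything else undisturbed.

Things in the scene. Friction and masses are not known exactly. Their poses are not given: they have to be found in the camera images.
- dock: Fixed grey charging dock, 124 (x) by 388 (y) mm. Origin: centre of its underside. Its x axis points away from the lamp heads, its y along the row. Three square pockets at y = -120, 0, +120 mm, floor 8 mm and ribs 18 mm above the table. A lamp base has 1.2 mm to spare on each side, so sound lamps too shift and turn a little (1 to 4 mm at the head).
- lamp_a: One of three like cordless lamps, loose in the pockets in any order; 0.85 kg. White base 90 x 90 x 22 mm, a swivelling head above it and, fixed to the base, a black square carrying knob 20 x 20 mm, sides along the lamp's axes, from 57 to 96 mm above the underside. Origin: centre of the underside; z up, head towards -x. A side push at the head over about 7 N begins to lift the base.
- head_a: Head of lamp_a: bar 132 long, 26 wide, 22 mm high, from 34 to 56 mm above the lamp's underside, reaching from 22 mm behind the swivel to 110 mm in front of it (-x). It turns about the lamp's z axis. Origin on that axis, 33 mm above the lamp's underside; axes as the lamp's. Delicate: pushing it with more than 15 N spoils it, which hitting a stop at over about 30 mm/s does.
- tip_a (a point): Point inside the head of lamp_a, 75 mm in front of the swivel axis, mid width, 45 mm above the lamp's underside: a good place to push sideways.
- swivel_a (a joint): Turn of the head on lamp_a, rad, 0 = straight, positive anticlockwise from above (tip goes to the lamp's -y). It stays where left: drag about 0.5 N at the tip. A sound swivel meets firm stops within 0.03 rad of straight; a worn one gives beyond 0.1 rad to each side before its firm stops. All start nearly straight.
- lamp_b: One of three like cordless lamps, loose in the pockets in any order; 0.85 kg. White base 90 x 90 x 22 mm, a swivelling head above it and, fixed to the base, a black square carrying knob 20 x 20 mm, sides along the lamp's axes, from 57 to 96 mm above the underside. Origin: centre of the underside; z up, head towards -x. A side push at the head over about 7 N begins to lift the base.
- head_b: Head of lamp_b: bar 132 long, 26 wide, 22 mm high, from 34 to 56 mm above the lamp's underside, reaching from 22 mm behind the swivel to 110 mm in front of it (-x). It turns about the lamp's z axis. Origin on that axis, 33 mm above the lamp's underside; axes as the lamp's. Delicate: pushing it with more than 15 N spoils it, which hitting a stop at over about 30 mm/s does.
- tip_b (a point): Point inside the head of lamp_b, 75 mm in front of the swivel axis, mid width, 45 mm above the lamp's underside: a good place to push sideways.
- swivel_b (a joint): Turn of the head on lamp_b, rad, 0 = straight, positive anticlockwise from above (tip goes to the lamp's -y). It stays where left: drag about 0.5 N at the tip. A sound swivel meets firm stops within 0.03 rad of straight; a worn one gives beyond 0.1 rad to each side before its firm stops. All start nearly straight.
- lamp_c: One of three like cordless lamps, loose in the pockets in any order; 0.85 kg. White base 90 x 90 x 22 mm, a swivelling head above it and, fixed to the base, a black square carrying knob 20 x 20 mm, sides along the lamp's axes, from 57 to 96 mm above the underside. Origin: centre of the underside; z up, head towards -x. A side push at the head over about 7 N begins to lift the base.
- head_c: Head of lamp_c: bar 132 long, 26 wide, 22 mm high, from 34 to 56 mm above the lamp's underside, reaching from 22 mm behind the swivel to 110 mm in front of it (-x). It turns about the lamp's z axis. Origin on that axis, 33 mm above the lamp's underside; axes as the lamp's. Delicate: pushing it with more than 15 N spoils it, which hitting a stop at over about 30 mm/s does.
- tip_c (a point): Point inside the head of lamp_c, 75 mm in front of the swivel axis, mid width, 45 mm above the lamp's underside: a good place to push sideways.
- swivel_c (a joint): Turn of the head on lamp_c, rad, 0 = straight, positive anticlockwise from above (tip goes to the lamp's -y). It stays where left: drag about 0.5 N at the tip. A sound swivel meets firm stops within 0.03 rad of straight; a worn one gives beyond 0.1 rad to each side before its firm stops. All start nearly straight.
- tray: Fixed open wooden repair tray, 160 x 160 mm outside, walls 5 mm thick and 25 mm high, floor 5 mm thick. Origin: centre of its underside.
- dye: Bystander: amber dye bottle, 28 mm wide, 55 mm tall, stands upright; origin under its centre.
- cup: Bystander: paper cup 72 mm wide, 75 mm tall, with wooden sticks to 135 mm; origin under its centre.
- spoon: Bystander: steel spoon 170 mm long lying flat; origin under its middle.

How it is judged:
By the outcome, as a careful person would: the job done as asked, in the order asked, and still so for the second after the job is handed in, with the robot touching nothing.
It also fails if it takes over 72 s, if anything falls off the work surface, if the arm or the gripper's body presses on something with over 40 N, if the wrist force passes 120 N, or if a joint passes its speed limit or range.

## Working session

There is one attempt and no reset: what is moved stays moved. The work goes in short steps, Python scripts to look and compute and a shell command to move; the robot and the scene stay as the last step left them, time stands still between calls to the robot, and variables do not carry over. Pictures are saved under pics/ and viewed, about 8 in all and at most 12, crops included, and the job is handed in when it is done.

```bash
mkdir -p pics; cat > h.py <<'E'
import numpy as np, cv2
from station import ctrl, imaging
from scipy.spatial.transform import Rotation as R
def snap(n,f):
    im=imaging.camera(n); cv2.imwrite('pics/'+f,cv2.cvtColor(im,cv2.COLOR_RGB2BGR)); return im
E
python3 - <<'E'
from h import *
for n in('top','side'):
    snap(n,n+'0.png'); m=imaging.camera_model(n); print(n,m)
print(ctrl.get_obs())
E
```

```text
top {'camera_matrix': array([[540.82575269,   0.        , 317.87369962],
       [  0.        , 540.82575269, 238.31639619],
       [  0.        ,   0.        ,   1.        ]]), 'k1': -0.07064366538562357, 'position': array([0.38946164, 0.04431799, 1.2425801 ]), 'attitude': array([ 0.10671166, -0.01101607, -1.59413723])}
side {'camera_matrix': array([[516.89153731,   0.        , 314.39974931],
       [  0.        , 516.89153731, 234.42768489],
       [  0.        ,   0.        ,   1.        ]]), 'k1': -0.09127972475795075, 'position': array([0.38006269, 0.72743012, 0.82103183]), 'attitude': array([ 0.75541873, -0.00456453, -2.95227153])}
{'time_s': 0.1, 'qpos': array([ 1.22036156e+00,  3.00409391e-01,  1.52150382e+00,  2.79939963e-06,
        1.32071224e+00, -6.66034471e-02]), 'joint_vel': array([-3.17853413e-05, -2.94674332e-03, -1.03615585e-03, -1.27497599e-03,
       -4.28264699e-05,  1.59071701e-03]), 'tau': array([ 2.88951553e-03, -5.32645404e+01, -3.53277576e+01,  7.09863100e-02,
        2.35110271e-02, -1.28463350e-05]), 'ee_pos': array([0.15395022, 0.52779227, 0.22395285]), 'eef_rot': array([-3.14152121e+00,  1.03032775e-03,  1.28696435e+00]), 'force': array([-0.48106674, -0.28777443, -0.46901575]), 'moment': array([ 0.01386228, -0.01392296, -0.01302968]), 'grip_width': 0.09395815639250876}
```

View pics/top0.png

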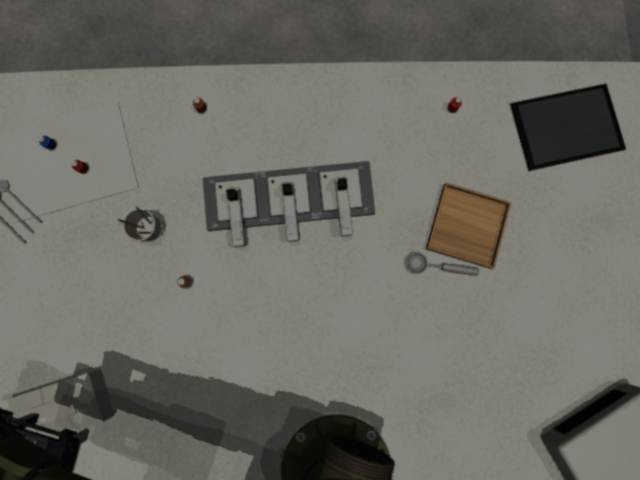

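View pics/side0.png

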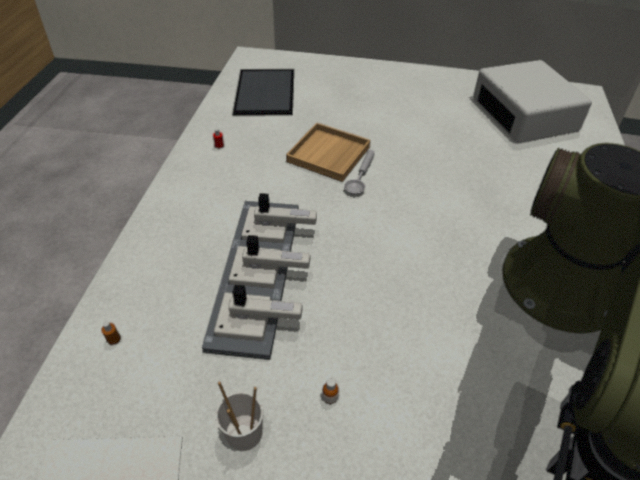

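The top view shows the dock at about (205–373, 162–230), heads pointing down the picture (toward the robot). The knobs are near (233,194), (288,189) and (342,184). The tray is near (468,226), the spoon just below it near (440,265), the dye at (185,282) and the cup at (142,224). Next I'll take close crops.

```bash
python3 - <<'E'
import cv2
a=cv2.imread('pics/top0.png');b=cv2.imread('pics/side0.png')
cv2.imwrite('pics/t1.png',cv2.resize(a[150:260,190:385],None,fx=4,fy=4,interpolation=cv2.INTER_CUBIC))
cv2.imwrite('pics/s1.png',cv2.resize(b[110:360,190:390],None,fx=2.4*1,fy=2.4,interpolation=cv2.INTER_CUBIC))
E
```

```text
(no output)
```

View pics/t1.png

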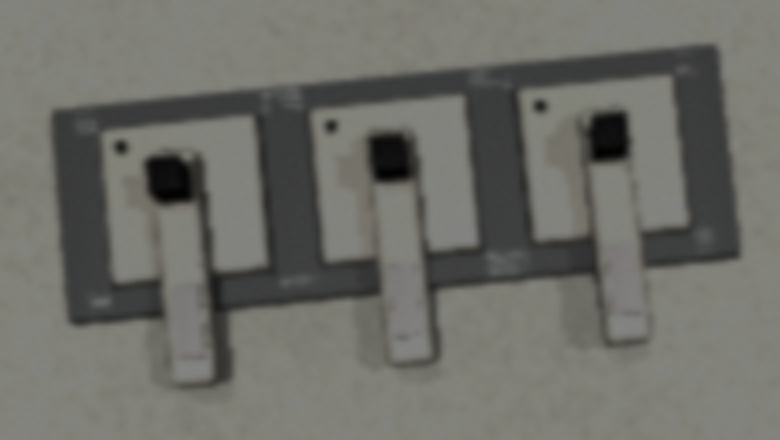

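View pics/s1.png

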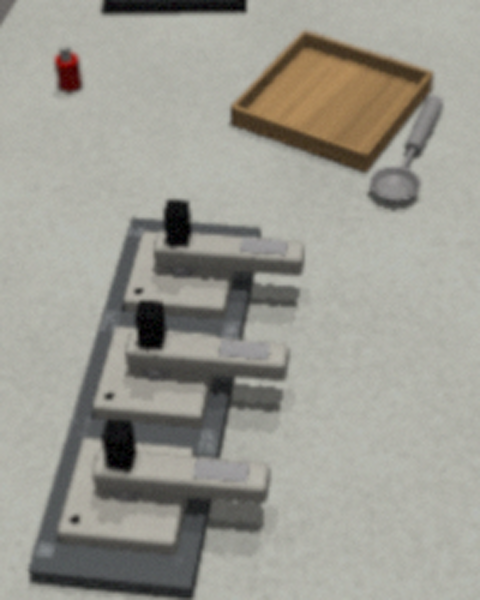

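```bash
cat >> h.py <<'E'
from scipy.optimize import least_squares
def proj(n,P):
    m=imaging.camera_model(n); K=m['camera_matrix']
    q=(np.atleast_2d(P)-m['position'])@R.from_euler('xyz',m['attitude']).as_matrix()
    s=np.c_[q[:,0],-q[:,1]]/-q[:,2:]; s=s*(1+m['k1']*(s**2).sum(1,keepdims=True))
    return s@K[:2,:2].T+K[:2,2]
def atz(n,uv,z):
    return np.array([np.r_[least_squares(lambda p:(proj(n,np.r_[p,z])[0]-w),[.4,0]).x,z] for w in np.atleast_2d(uv)])
def tri(ut,us):
    r=least_squares(lambda p:np.r_[proj('top',p)[0]-ut,proj('side',p)[0]-us],[.5,0,.05]); return np.r_[r.x,np.abs(r.fun).max()]
tc=lambda a:(np.array(a)+.5)/4-.5+[190,150]
sc=lambda a:(np.array(a)+.5)/2.4-.5+[190,110]
E
python3 - <<'E'
from h import *
np.set_printoptions(precision=4,suppress=True)
D=atz('top',tc([[53,110],[716,46],[739,256],[72,322]]),.018)
print('dock corners',D,'\nsides',[np.linalg.norm(D[i]-D[i-1]) for i in range(4)],D.mean(0))
e=D[0]-D[1]; e2=D[3]-D[2]; print('yaw from y axis',[np.arctan2(-v[0],v[1]) for v in(e,e2)])
print('dock tri', [tri(tc(a),sc(b)) for a,b in [((716,46),(133,219)),((53,110),(33,571)),((72,322),(192,584))]])
T=[[446,184],[510,203],[493,268],[427,248]]; S=[[234,112],[306,33],[432,74],[368,157]]
X=np.array([tri(a,sc(b)) for a,b in zip(T,S)]); print('tray',X,X.mean(0),[np.linalg.norm((X[i]-X[i-1])[:2]) for i in range(4)])
X=atz('top',T,.025);print(X,X.mean(0),'yaw',[np.degrees(np.arctan2(*(X[i]-X[i-1])[1::-1])) for i in range(4)])
def blob(n,box):
    g=cv2.imread(f'pics/{n}0.png').max(2);x0,y0,x1,y1=box
    _,_,st,c=cv2.connectedComponentsWithStats((g[y0:y1,x0:x1]<45).astype(np.uint8)); i=1+st[1:,4].argmax(); return c[i]+[x0,y0],st[i]
yaw=np.arctan2(-e[0],e[1])
def model(n,p):
    pts=(np.array([[a,b,c] for a in(-.01,.01) for b in(-.01,.01) for c in(-.0195,.0195)])@R.from_euler('z',yaw).as_matrix().T)+p
    h=cv2.convexHull(proj(n,pts).astype(np.float32)); m=cv2.moments(h); return np.array([m['m10'],m['m01']])/m['m00'],m['m00']
for tb,sb in [((222,180,248,206),(228,280,250,308)),((276,176,302,202),(242,232,264,256)),((330,172,356,198),(255,190,274,214))]:
    (a,sa),(b,sb_)=blob('top',tb),blob('side',sb)
    r=least_squares(lambda p:np.r_[model('top',p)[0]-a,model('side',p)[0]-b],[.55,0,.08])
    print('knob',r.x,r.fun,sa[4],model('top',r.x)[1],sb_[4],model('side',r.x)[1])
print('head ends',atz('top',tc([[193,382],[412,362],[627,341]]),.064))
print('dye',atz('top',[185,286],0),'cup',atz('top',[143,224],.075),'spoon',atz('top',[[405,262],[478,271]],.005))
E
```

```text
dock corners [[ 0.6683  0.29    0.018 ]
 [ 0.6977 -0.0942  0.018 ]
 [ 0.5744 -0.1031  0.018 ]
 [ 0.5447  0.2789  0.018 ]] 
sides [np.float64(0.12408932899763042), np.float64(0.3852765680284855), np.float64(0.12371603591250871), np.float64(0.38321314223069886)] [0.6213 0.0929 0.018 ]
yaw from y axis [np.float64(0.07659119357882749), np.float64(0.07754279779284654)]
dock tri [array([ 0.6975, -0.0951,  0.0115,  0.7699]), array([0.6654, 0.2904, 0.0117, 1.8217]), array([0.5436, 0.2794, 0.0148, 0.6463])]
tray [[ 0.64   -0.2742  0.0111  0.8144]
 [ 0.5912 -0.421   0.0175  0.9049]
 [ 0.4422 -0.3716  0.018   0.4241]
 [ 0.4904 -0.2211  0.0181  0.9422]] [ 0.5409 -0.322   0.0162  0.7714] [np.float64(0.15870618471764364), np.float64(0.15463471175054938), np.float64(0.15693294193676963), np.float64(0.15806177153964893)]
[[ 0.6389 -0.2705  0.025 ]
 [ 0.5918 -0.418   0.025 ]
 [ 0.4428 -0.3692  0.025 ]
 [ 0.4919 -0.2195  0.025 ]] [ 0.5414 -0.3193  0.025 ] yaw [np.float64(-19.139376964956607), np.float64(-107.72657507011374), np.float64(161.85347496101426), np.float64(71.81757652297463)]
knob [0.6193 0.2032 0.0418] [ 6.7696  0.582  -0.7981  8.1719] 114 125.66425333498046 228 272.4119255291298
knob [0.6218 0.0925 0.0793] [ 0.1997  0.6136 -0.6057  0.2177] 99 119.21024293475784 193 255.0865427913377
knob [ 0.6296 -0.0252  0.0812] [-0.3777  0.7686 -0.2175  0.249 ] 94 126.69200542289764 154 222.38621244439855
head ends [[ 0.5043  0.2038  0.064 ]
 [ 0.5126  0.0838  0.064 ]
 [ 0.5216 -0.0343  0.064 ]]
dye [[0.419  0.3349 0.    ]] cup [[0.5541 0.4101 0.075 ]] spoon [[ 0.4625 -0.1714  0.005 ]
 [ 0.4376 -0.3403  0.005 ]]
```

The dock measures right (124 × 384 mm, yaw 0.077, centre (0.621, 0.093)), and the lamp knobs and head ends agree with it. The tray is at (0.541, −0.320). Side-view heights read about 5 mm low, consistently for the dock, tray and knobs. I'll turn the tool so the jaws open along the row, then go above the left head's tip.

```bash
cat >> h.py <<'E'
def go(x,y,z,yaw=1.648):
    o=ctrl.get_obs(); M=R.from_euler('xyz',o['eef_rot']).as_matrix()
    d=M.T@(np.array([x,y,z])-o['ee_pos']); print('t',round(o['time_s'],2),'tool shift',d.round(4),'turn',round(-(yaw-o['eef_rot'][2]),3),'F',o['force'].round(2),'w',round(o['grip_width'],4))
E
python3 -m handwheel '[[[0,0,0,-0.12],[0,0,0,-0.12],[0,0,0,-0.12],[-0.032,0.032,0,0],[-0.032,0.032,0,0],[-0.032,0.032,0,0],[-0.032,0.032,0,0],[-0.032,0.032,0,0],[-0.032,0.032,0,0],[-0.032,0.032,0,0]]]' 0.045
python3 -c "
from h import *
go(.537,.2067,.12)"
```

```text
time_s: 1.1
ee_pos: [0.4014, 0.3196, 0.221]
eef_rot: [-3.137, 0.005, 1.671]
force: [0.9, 0.8, 0.3]
grip_width: 0.045
t 1.1 tool shift [-0.1254  0.124   0.1012] turn 0.023 F [0.93 0.78 0.29] w 0.045
```

```bash
python3 -m handwheel '[[[-0.03,0.03,0,0.023],[-0.03,0.03,0,0],[-0.03,0.03,0,0],[-0.03,0.03,0.02,0],[0,0,0.02,0],[0,0,0.02,0],[0,0,0.02,0],[0,0,0,0]]]'
python3 -c "
from h import *
go(.537,.2067,.06)"
```

```text
time_s: 1.9
ee_pos: [0.5385, 0.1978, 0.136]
eef_rot: [-3.135, 0.007, 1.639]
force: [-0.2, 0.4, 0.8]
grip_width: 0.0452
t 1.9 tool shift [ 0.0094 -0.0003  0.076 ] turn -0.009 F [-0.2   0.37  0.76] w 0.0452
```

```bash
python3 -m handwheel '[[[0.005,0,0,-0.009],[0.0045,0,0,0],[0,0,0.02,0],[0,0,0.015,0],[0,0,0,0]]]'
python3 - <<'E'
from h import *
go(.537,.2067,.06)
im=snap('top','a.png')
c=cv2.imread('pics/a.png')[140:280,200:360]
s=snap('side','b.png'); s=cv2.imread('pics/b.png')[180:350,200:340]
cv2.imwrite('pics/ab.png',np.hstack([cv2.resize(c,(480,420)),cv2.resize(s,(320,388))[:420] if 0 else cv2.copyMakeBorder(cv2.resize(s,(320,388)),0,32,0,0,cv2.BORDER_CONSTANT)]))
E
```

```text
time_s: 2.4
ee_pos: [0.5388, 0.2099, 0.1043]
eef_rot: [-3.14, 0.005, 1.651]
force: [-0.0, 0.1, -0.4]
grip_width: 0.0449
t 2.4 tool shift [-0.0028 -0.002   0.0443] turn 0.003 F [-0.05  0.11 -0.42] w 0.0449
```

View pics/ab.png

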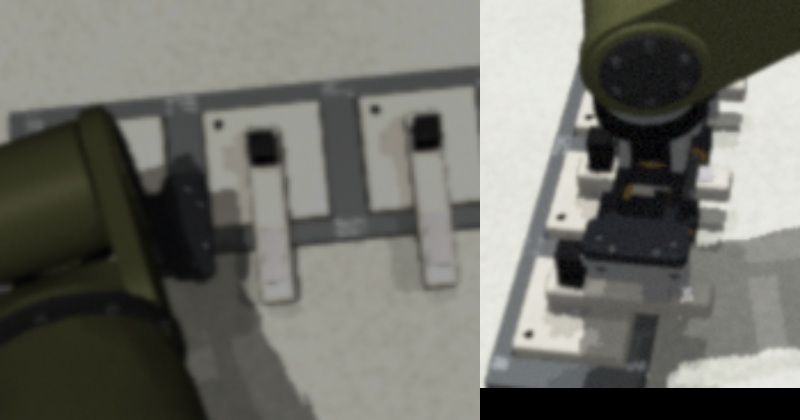

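The jaws straddle the left head and the body clears the knob. Descending with about 9 mm of clearance on each side.

```bash
python3 -m handwheel '[[[-0.0028,-0.001,0.008,0],[0,0,0.01,0],[0,0,0.01,0],[0,0,0.01,0],[0,0,0.005,0],[0,0,0,0]]]'
python3 -c "
from h import *
go(.537,.2067,.06)"
```

```text
time_s: 3.1
ee_pos: [0.5393, 0.2066, 0.0605]
eef_rot: [3.14, 0.004, 1.65]
force: [-0.3, 0.5, 0.0]
grip_width: 0.0448
t 3.1 tool shift [ 0.0003 -0.0022  0.0005] turn 0.002 F [-0.32  0.5   0.03] w 0.0448
```

```bash
for i in 1; do python3 -m handwheel '[[[0.0015,0,0,0],[0.0015,0,0,0],[0.0015,0,0,0],[0.0015,0,0,0],[0.001,0,0,0]]]'; done
python3 -m handwheel '[[[0.001,0,0,0],[0.001,0,0,0]]]'
python3 -m handwheel '[[[0.001,0,0,0],[0.001,0,0,0]]]'
python3 -m handwheel '[[[0.001,0,0,0]]]'
```

```text
time_s: 3.6
ee_pos: [0.5392, 0.2144, 0.0614]
eef_rot: [3.138, 0.004, 1.65]
force: [-0.2, 0.2, 0.5]
grip_width: 0.0447
time_s: 3.8
ee_pos: [0.5391, 0.2167, 0.0617]
eef_rot: [3.138, 0.004, 1.65]
force: [1.0, 0.5, -0.4]
grip_width: 0.0452
time_s: 4.0
ee_pos: [0.5389, 0.2188, 0.0617]
eef_rot: [3.138, 0.004, 1.65]
force: [-0.2, -0.4, 0.9]
grip_width: 0.0453
time_s: 4.1
ee_pos: [0.5387, 0.2197, 0.0616]
eef_rot: [3.138, 0.004, 1.65]
force: [-1.2, -1.8, 1.0]
grip_width: 0.0453
```

```bash
python3 -m handwheel '[[[0.001,0,0,0]]]' | egrep 'pos|force'
python3 -m handwheel '[[[0.001,0,0,0]]]'| egrep 'pos|force'
python3 -m handwheel '[[[0.001,0,0,0]]]'| egrep 'pos|force'
```

```text
ee_pos: [0.5386, 0.2205, 0.0616]
force: [-0.3, -2.9, 1.7]
ee_pos: [0.5385, 0.2213, 0.0616]
force: [-0.7, -5.3, 1.5]
ee_pos: [0.5383, 0.2217, 0.0615]
force: [-0.7, -10.7, 3.1]
```

Firm stop after about 2–3 mm, so the left lamp seems sound. I went to 10.7 N and will stop earlier from now on. Backing off, lifting and going to the middle lamp.

```bash
python3 -m handwheel '[[[-0.005,0,0,0],[-0.004,0,0,0],[0,0,-0.02,0],[0,0,-0.03,0],[0,0,-0.02,0],[0,0,0,0]]]'
python3 -c "
from h import *
go(.548,.0885,.12)"
```

```text
time_s: 5.0
ee_pos: [0.5388, 0.2125, 0.1331]
eef_rot: [3.14, 0.005, 1.65]
force: [0.4, 0.4, -0.6]
grip_width: 0.045
t 5.0 tool shift [-0.1242 -0.0006  0.0137] turn 0.002 F [ 0.43  0.36 -0.65] w 0.045
```

```bash
python3 -m handwheel '[[[-0.03,0,0,0],[-0.03,0,0,0],[-0.03,0,0,0],[-0.03,0,0,0],[-0.003,0,0,0],[0,0,0,0]]]'
python3 -c "
from h import *
go(.548,.0885,.06)"
```

```text
time_s: 5.6
ee_pos: [0.5474, 0.0862, 0.1286]
eef_rot: [-3.141, 0.003, 1.651]
force: [-0.2, -0.2, -0.5]
grip_width: 0.0453
t 5.6 tool shift [0.0025 0.0008 0.0686] turn 0.003 F [-0.22 -0.17 -0.52] w 0.0453
```

```bash
python3 -m handwheel '[[[0.002,0,0.01,0],[0,0,0.016,0],[0,0,0.012,0],[0,0,0.01,0],[0,0,0.008,0],[0,0,0.006,0],[0,0,0.002,0],[0,0,0,0]]]'
python3 -m handwheel '[[[0.0015,0,0,0],[0.0015,0,0,0],[0.0015,0,0,0],[0.001,0,0,0]]]' | egrep 'pos|force'
python3 -m handwheel '[[[0.001,0,0,0]]]' | egrep 'pos|force'
python3 -m handwheel '[[[0.001,0,0,0]]]' | egrep 'pos|force'
```

```text
time_s: 6.4
ee_pos: [0.546, 0.0928, 0.0577]
eef_rot: [-3.139, 0.002, 1.655]
force: [0.4, 0.4, -0.1]
grip_width: 0.0447
ee_pos: [0.5463, 0.0986, 0.059]
force: [0.1, -1.2, -0.9]
ee_pos: [0.5461, 0.0996, 0.0591]
force: [0.1, -1.7, -2.0]
ee_pos: [0.546, 0.1006, 0.0591]
force: [-0.3, -1.0, 0.0]
```

```bash
for r in 1; do python3 -m handwheel '[[[0.001,0,0,0]]]' | egrep 'pos|force'
python3 -m handwheel '[[[0.001,0,0,0]]]' | egrep 'pos|force'; done
python3 -m handwheel '[[[0.0007,0,0,0]]]' | egrep 'pos|force'
```

```text
ee_pos: [0.5458, 0.1015, 0.059]
force: [-1.5, -2.4, 0.0]
ee_pos: [0.5457, 0.102, 0.059]
force: [-0.8, -9.8, 0.7]
ee_pos: [0.5457, 0.1021, 0.059]
force: [0.7, -9.7, 0.1]
```

The middle lamp stops firmly after about 4 mm (base play plus stop), so it is likely sound. On to the right lamp.

```bash
python3 -m handwheel '[[[-0.005,0,0,0],[-0.004,0,0,0],[0,0,-0.02,0],[0,0,-0.03,0],[0,0,-0.02,0],[-0.01,0,0,0],[-0.03,0,0,0],[-0.03,0,0,0],[-0.03,0,0,0],[-0.014,0,0,0]]]'
python3 -m handwheel '[[[0,0,0,0]]]' >/dev/null
python3 -c "
from h import *
go(.556,-.0305,.06)"
```

```text
time_s: 8.3
ee_pos: [0.5556, -0.0252, 0.1285]
eef_rot: [-3.138, 0.003, 1.658]
force: [-0.4, -0.0, -0.1]
grip_width: 0.0454
t 8.4 tool shift [-0.0036  0.0006  0.0677] turn 0.007 F [-0.81 -0.07  0.04] w 0.0452
```

```bash
python3 -m handwheel '[[[-0.0036,0,0.01,0.007],[0,0,0.014,0],[0,0,0.012,0],[0,0,0.01,0],[0,0,0.008,0],[0,0,0.007,0],[0,0,0.003,0],[0,0,0,0]]]'
python3 -m handwheel '[[[0.0015,0,0,0],[0.0015,0,0,0],[0.0015,0,0,0]]]' | egrep 'pos|force'
python3 -m handwheel '[[[0.001,0,0,0],[0.001,0,0,0]]]' | egrep 'pos|force'
python3 -m handwheel '[[[0.001,0,0,0]]]' | egrep 'pos|force'
```

```text
time_s: 9.2
ee_pos: [0.5541, -0.0268, 0.0555]
eef_rot: [-3.134, 0.001, 1.651]
force: [0.0, -0.8, 0.4]
grip_width: 0.0451
ee_pos: [0.5543, -0.0222, 0.0564]
force: [-0.8, 1.1, 0.8]
ee_pos: [0.5543, -0.02, 0.0568]
force: [-1.6, -0.9, -0.6]
ee_pos: [0.5542, -0.019, 0.0569]
force: [-0.8, 0.7, -0.6]
```

```bash
for r in 1; do python3 -m handwheel '[[[0.001,0,0,0],[0.001,0,0,0]]]' | egrep 'pos|force'
python3 -m handwheel '[[[0.001,0,0,0]]]' | egrep 'pos|force'
python3 -m handwheel '[[[0.001,0,0,0]]]' | egrep 'pos|force'; done
```

```text
ee_pos: [0.554, -0.0169, 0.057]
force: [-0.2, -1.3, 0.6]
ee_pos: [0.5538, -0.0158, 0.057]
force: [-0.2, -1.0, 0.8]
ee_pos: [0.5538, -0.0147, 0.057]
force: [-1.1, -1.6, -0.6]
```

```bash
for r in 1; do python3 -m handwheel '[[[0.001,0,0,0],[0.001,0,0,0]]]' | egrep 'pos|force'
python3 -m handwheel '[[[0.001,0,0,0]]]' | egrep 'pos|force'
python3 -m handwheel '[[[0.001,0,0,0]]]' | egrep 'pos|force'; done
```

```text
ee_pos: [0.5535, -0.0126, 0.0569]
force: [-1.5, -2.6, 0.3]
ee_pos: [0.5535, -0.0117, 0.057]
force: [0.6, -2.4, 0.7]
ee_pos: [0.5534, -0.0107, 0.0569]
force: [-1.1, -2.4, 0.2]
```

It gives well beyond the sound play. Continuing to its firm stop.

```bash
for r in 1; do python3 -m handwheel '[[[0.001,0,0,0]]]' | egrep 'pos|force'
python3 -m handwheel '[[[0.001,0,0,0]]]' | egrep 'pos|force'
python3 -m handwheel '[[[0.001,0,0,0]]]' | egrep 'pos|force'; done
```

```text
ee_pos: [0.5533, -0.0101, 0.057]
force: [-1.0, -9.8, 1.4]
ee_pos: [0.5533, -0.01, 0.0571]
force: [-0.7, -9.6, 1.6]
ee_pos: [0.5533, -0.0099, 0.0571]
force: [-1.1, -10.2, 0.1]
```

```bash
python3 -m handwheel '[[[-0.004,0,0,0],[-0.004,0,0,0],[-0.004,0,0,0],[-0.003,0,0,0],[-0.0015,0,0,0],[-0.0015,0,0,0],[-0.0015,0,0,0],[-0.0015,0,0,0],[-0.0015,0,0,0],[-0.0015,0,0,0]]]' | egrep 'pos|force'
python3 -m handwheel '[[[-0.0015,0,0,0],[-0.0015,0,0,0],[-0.0015,0,0,0],[-0.001,0,0,0]]]' | egrep 'pos|force'
python3 -m handwheel '[[[-0.001,0,0,0],[-0.001,0,0,0]]]' | egrep 'pos|force'
```

```text
ee_pos: [0.5554, -0.0347, 0.0573]
force: [-0.9, -0.0, 0.7]
ee_pos: [0.5558, -0.0407, 0.0572]
force: [-0.2, 0.5, -0.5]
ee_pos: [0.5559, -0.0429, 0.0572]
force: [-0.3, 1.0, -0.5]
```

```bash
python3 -m handwheel '[[[-0.001,0,0,0],[-0.001,0,0,0],[-0.001,0,0,0]]]' | egrep 'pos|force'
for i in 1; do python3 -m handwheel '[[[-0.001,0,0,0],[-0.001,0,0,0]]]' | egrep 'pos|force'
python3 -m handwheel '[[[-0.001,0,0,0]]]' | egrep 'pos|force'
python3 -m handwheel '[[[-0.001,0,0,0]]]' | egrep 'pos|force'; done
```

```text
ee_pos: [0.5562, -0.0461, 0.0572]
force: [-1.3, -0.2, 0.4]
ee_pos: [0.5563, -0.0481, 0.0572]
force: [0.5, 1.8, 1.0]
ee_pos: [0.5564, -0.0491, 0.0572]
force: [-0.4, 2.9, 1.0]
ee_pos: [0.5564, -0.05, 0.0572]
force: [-1.3, 2.1, 0.7]
```

```bash
for i in 1; do python3 -m handwheel '[[[-0.001,0,0,0]]]' | egrep 'pos|force'
python3 -m handwheel '[[[-0.001,0,0,0]]]' | egrep 'pos|force'
python3 -m handwheel '[[[-0.0007,0,0,0]]]' | egrep 'pos|force'; done
```

```text
ee_pos: [0.5566, -0.051, 0.0572]
force: [0.7, 3.6, 0.2]
ee_pos: [0.5565, -0.0515, 0.0572]
force: [-1.4, 10.1, 1.3]
ee_pos: [0.5564, -0.0515, 0.0572]
force: [-0.9, 10.2, 1.4]
```

Worn lamp confirmed: about 22 mm stop to stop at the tip. Second rocking cycle now.

```bash
python3 -m handwheel '[[[0.004,0,0,0],[0.004,0,0,0],[0.004,0,0,0],[0.003,0,0,0],[0.0015,0,0,0],[0.0015,0,0,0],[0.0015,0,0,0],[0.0015,0,0,0],[0.0015,0,0,0],[0.0015,0,0,0]]]' | egrep 'pos|force'
python3 -m handwheel '[[[0.0015,0,0,0],[0.0015,0,0,0],[0.0015,0,0,0],[0.0015,0,0,0],[0.0015,0,0,0],[0.001,0,0,0],[0.001,0,0,0],[0.001,0,0,0]]]' | egrep 'pos|force'
```

```text
ee_pos: [0.5547, -0.0268, 0.0573]
force: [-0.4, -1.2, 0.0]
ee_pos: [0.5537, -0.0154, 0.0572]
force: [-0.7, -1.5, -0.2]
```

```bash
python3 -m handwheel '[[[0.001,0,0,0],[0.001,0,0,0]]]' | egrep 'pos|force'; python3 -m handwheel '[[[0.001,0,0,0]]]' | egrep 'pos|force'
```

```text
ee_pos: [0.5535, -0.0134, 0.0572]
force: [0.2, -2.0, -1.0]
ee_pos: [0.5534, -0.0124, 0.0572]
force: [-0.7, -3.6, -0.0]
```

```bash
python3 -m handwheel '[[[0.001,0,0,0]]]' | egrep 'pos|force';python3 -m handwheel '[[[0.001,0,0,0]]]' | egrep 'pos|force'
python3 -m handwheel '[[[0.0008,0,0,0]]]' | egrep 'pos|force'
python3 -m handwheel '[[[-0.004,0,0,0],[-0.004,0,0,0],[-0.004,0,0,0],[-0.003,0,0,0],[-0.0015,0,0,0],[-0.0015,0,0,0],[-0.0015,0,0,0],[-0.0015,0,0,0],[-0.0015,0,0,0],[-0.0015,0,0,0]]]' | egrep 'pos|force'
python3 -m handwheel '[[[-0.0015,0,0,0],[-0.0015,0,0,0],[-0.0015,0,0,0],[-0.0015,0,0,0],[-0.001,0,0,0],[-0.001,0,0,0],[-0.001,0,0,0],[-0.001,0,0,0]]]' | egrep 'pos|force'
```

```text
ee_pos: [0.5533, -0.0115, 0.0572]
force: [-0.1, -1.0, -0.2]
ee_pos: [0.5533, -0.0105, 0.0572]
force: [-0.3, -4.8, 0.1]
ee_pos: [0.5532, -0.0102, 0.0572]
force: [-1.1, -8.8, 0.5]
ee_pos: [0.5553, -0.035, 0.0573]
force: [-1.5, 0.5, -0.1]
ee_pos: [0.556, -0.0458, 0.0572]
force: [-1.0, 1.2, -0.3]
```

```bash
python3 -m handwheel '[[[-0.001,0,0,0],[-0.001,0,0,0],[-0.001,0,0,0],[-0.001,0,0,0]]]' | egrep 'pos|force'; python3 -m handwheel '[[[-0.001,0,0,0]]]' | egrep 'pos|force';python3 -m handwheel '[[[-0.001,0,0,0]]]' | egrep 'pos|force'
```

```text
ee_pos: [0.5563, -0.0498, 0.0572]
force: [-1.3, 2.4, 0.0]
ee_pos: [0.5563, -0.0508, 0.0572]
force: [-1.2, 2.1, 0.5]
ee_pos: [0.5563, -0.0515, 0.0572]
force: [-1.6, 8.4, 1.5]
```

```bash
python3 -m handwheel '[[[0.005,0,0,0],[0.004,0,0,0],[0,0,-0.02,0],[0,0,-0.03,0],[0,0,-0.03,0],[0,0,-0.01,0],[0,0,0,0]]]' 0.05
python3 - <<'E'
from h import *
go(.630,-.0267,.15)
snap('top','c.png');snap('side','d.png')
c=cv2.imread('pics/c.png')[140:260,280:400];s=cv2.imread('pics/d.png')[180:310,220:350]
cv2.imwrite('pics/cd.png',np.hstack([cv2.resize(c,(400,400),interpolation=2),cv2.resize(s,(400,400),interpolation=2)]))
E
```

```text
time_s: 19.0
ee_pos: [0.556, -0.0414, 0.1492]
eef_rot: [-3.134, 0.004, 1.651]
force: [0.0, -0.7, -0.0]
grip_width: 0.0502
t 19.0 tool shift [ 0.0087  0.075  -0.0013] turn 0.003 F [ 0.01 -0.67 -0.03] w 0.0502
```

View pics/cd.png

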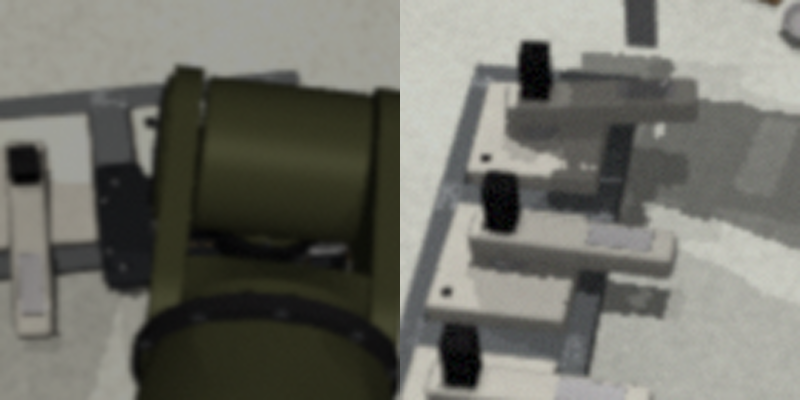

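The side view shows the right lamp seated upright with its head turned toward −y (tip at about (690,95) in the composite, versus straight neighbours). Moving above its knob.

```bash
python3 -m handwheel '[[[0.004,0.03,0,0.003],[0.004,0.03,0,0],[0,0.014,0,0],[0,0,0,0]]]' >/dev/null
python3 -c "
from h import *
go(.630,-.0267,.088)"
```

```text
t 19.5 tool shift [0.0003 0.0025 0.0517] turn -0.0 F [-1.09 -0.23 -0.61] w 0.0498
```

```bash
python3 -m handwheel '[[[0,0.001,0.012,0],[0,0,0.014,0],[0,0,0.012,0],[0,0,0.006,0],[0,0,0,0]]]'
python3 -c "
from h import *
go(.630,-.0267,.088)
snap('side','e.png');s=cv2.imread('pics/e.png')[150:300,210:360]
cv2.imwrite('pics/e1.png',cv2.resize(s,(600,600),interpolation=2))"
```

```text
time_s: 20.0
ee_pos: [0.6248, -0.0274, 0.0879]
eef_rot: [-3.117, 0.001, 1.647]
force: [-0.9, -0.6, -0.1]
grip_width: 0.0503
t 20.0 tool shift [ 0.0003  0.0052 -0.0003] turn -0.001 F [-0.87 -0.58 -0.07] w 0.0503
```

View pics/e1.png

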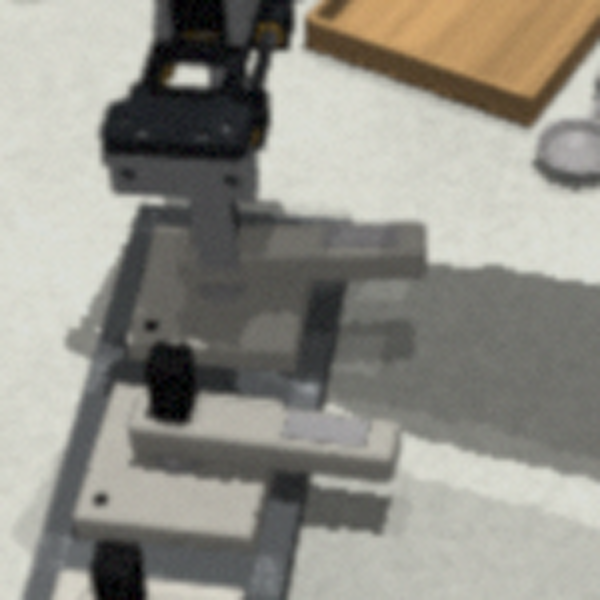

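The finger covers the knob from this side and its tip is just above the head. The TCP is 5 mm short in x, so I'll correct that and then grip.

```bash
python3 -m handwheel '[[[0,0.0045,0.0005,0],[0,0.0005,0,0],[0,0,0,0]]]'
python3 -m handwheel '[[[0,0,0,0],[0,0,0,0],[0,0,0,0],[0,0,0,0],[0,0,0,0],[0,0,0,0]]]' 0.0 40
```

```text
time_s: 20.35
ee_pos: [0.6311, -0.0271, 0.0892]
eef_rot: [-3.12, 0.001, 1.647]
force: [0.2, 0.5, -0.2]
grip_width: 0.0502
time_s: 20.95
ee_pos: [0.6318, -0.0259, 0.0901]
eef_rot: [-3.122, -0.0, 1.648]
force: [1.1, 0.0, -1.9]
grip_width: 0.0196
```

```bash
python3 -m handwheel '[[[0,0,-0.004,0],[0,0,-0.004,0],[0,0,-0.005,0],[0,0,-0.006,0],[0,0,-0.008,0],[0,0,0,0]]]'
python3 -m handwheel '[[[0,0,-0.015,0],[0,0,-0.02,0],[0,0,-0.02,0],[0,0,-0.02,0],[0,0,-0.01,0],[0,0,0,0]]]'
python3 - <<'E'
from h import *
go(.5414,-.3200,.18,1.263)
snap('side','f.png');s=cv2.imread('pics/f.png')[60:300,200:440]
cv2.imwrite('pics/f1.png',cv2.resize(s,(600,600),interpolation=2))
E
```

```text
time_s: 21.55
ee_pos: [0.6307, -0.0263, 0.1169]
eef_rot: [-3.116, -0.001, 1.647]
force: [-0.2, -0.4, -7.6]
grip_width: 0.0196
time_s: 22.15
ee_pos: [0.6328, -0.0261, 0.2093]
eef_rot: [-3.117, -0.0, 1.647]
force: [-0.8, -0.3, -7.9]
grip_width: 0.02
t 22.15 tool shift [-0.2861 -0.1127  0.0319] turn 0.384 F [-0.78 -0.31 -7.86] w 0.02
```

View pics/f1.png

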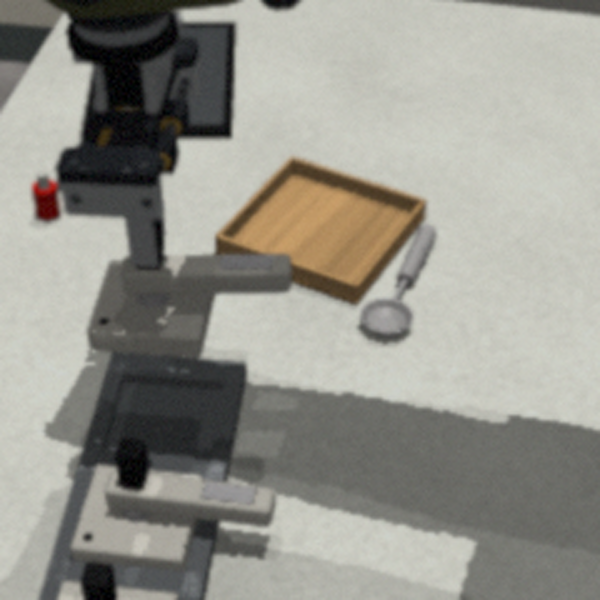

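Lifted cleanly (about 8 N, upright, head still aside). Carrying it to the tray gently.

```bash
python3 -m handwheel '[[[-0.006,-0.002,0,0],[-0.012,-0.005,0,0],[-0.018,-0.007,0,0],[-0.018,-0.007,0,0],[-0.018,-0.007,0,0],[-0.018,-0.007,0,0],[-0.018,-0.007,0,0],[-0.018,-0.007,0,0],[-0.018,-0.007,0,0],[-0.018,-0.007,0,0]]]' >/dev/null
python3 -m handwheel '[[[-0.018,-0.007,0,0],[-0.018,-0.007,0,0],[-0.018,-0.007,0,0],[-0.018,-0.007,0,0],[-0.018,-0.007,0,0],[-0.012,-0.006,0,0],[-0.006,-0.004,0,0],[0,0,0,0]]]'
python3 -m handwheel '[[[0,0,0,0.02],[0,0,0,0.04],[0,0,0,0.05],[0,0,0,0.05],[0,0,0,0.05],[0,0,0,0.05],[0,0,0,0.04],[0,0,0,0.02],[0,0,0,0]]]'
python3 -c "
from h import *
go(.5414,-.3200,.15,1.263)"
```

```text
time_s: 24.0
ee_pos: [0.5276, -0.3269, 0.1954]
eef_rot: [-3.092, -0.01, 1.64]
force: [-0.6, 1.2, -8.0]
grip_width: 0.0196
time_s: 24.9
ee_pos: [0.5303, -0.3201, 0.1952]
eef_rot: [-3.092, 0.006, 1.307]
force: [-0.4, 0.1, -7.7]
grip_width: 0.0203
t 24.9 tool shift [0.0032 0.0129 0.0446] turn 0.044 F [-0.42  0.12 -7.7 ] w 0.0203
```

```bash
python3 -m handwheel '[[[0.001,0.005,0.005,0.02],[0.001,0.005,0.01,0.02],[0.001,0.003,0.015,0],[0,0,0.015,0],[0,0,0.012,0],[0,0,0.01,0],[0,0,0.006,0],[0,0,0,0]]]'
python3 - <<'E'
from h import *
go(.5414,-.3200,.087,1.263)
snap('side','g.png');s=cv2.imread('pics/g.png')[60:260,250:450]
cv2.imwrite('pics/g1.png',cv2.resize(s,(600,600),interpolation=2))
E
```

```text
time_s: 25.7
ee_pos: [0.541, -0.319, 0.1125]
eef_rot: [-3.089, 0.007, 1.266]
force: [0.0, -0.7, -7.8]
grip_width: 0.0197
t 25.7 tool shift [-0.0007  0.0021  0.0255] turn 0.003 F [ 0.04 -0.74 -7.83] w 0.0197
```

View pics/g1.png

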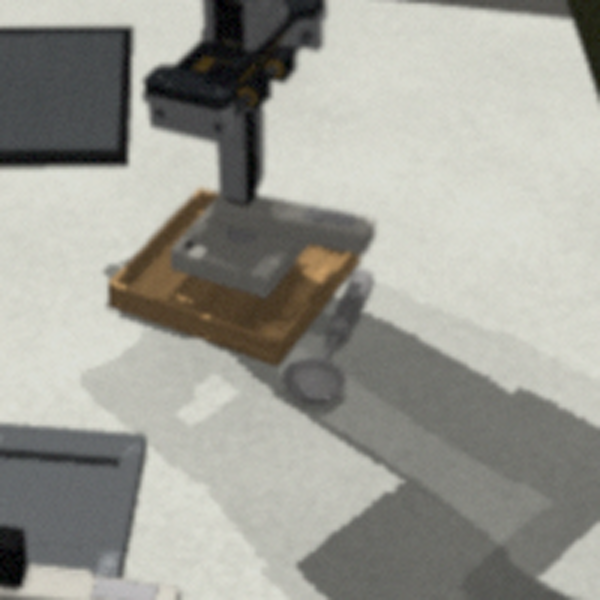

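The lamp hovers centred over the tray, head above the wall and still aside. Lowering slowly until the floor takes weight.

```bash
python3 -m handwheel '[[[0,0.002,0.006,0],[0,0,0.005,0],[0,0,0.004,0],[0,0,0.003,0],[0,0,0.001,0],[0,0,0,0]]]' |egrep 'pos|force'
python3 -m handwheel '[[[0,0,0.001,0],[0,0,0.001,0]]]' |egrep 'pos|force'
python3 -m handwheel '[[[0,0,0.001,0]]]' |egrep 'pos|force'
```

```text
ee_pos: [0.5429, -0.3201, 0.0943]
force: [-0.4, 0.5, -7.6]
ee_pos: [0.543, -0.3202, 0.0926]
force: [-0.1, -0.4, -8.5]
ee_pos: [0.543, -0.3203, 0.0916]
force: [0.4, 0.1, -8.1]
```

```bash
for i in 1; do python3 -m handwheel '[[[0,0,0.001,0]]]' |egrep 'pos|force'
python3 -m handwheel '[[[0,0,0.001,0]]]' |egrep 'pos|force'
python3 -m handwheel '[[[0,0,0.001,0]]]' |egrep 'pos|force'; done
```

```text
ee_pos: [0.543, -0.3203, 0.0906]
force: [0.3, 0.0, -7.8]
ee_pos: [0.5429, -0.3203, 0.0896]
force: [-1.0, -0.1, -8.2]
ee_pos: [0.5429, -0.3203, 0.0885]
force: [-0.3, 0.0, -8.0]
```

```bash
for i in 1; do python3 -m handwheel '[[[0,0,0.001,0]]]' |egrep 'pos|force'
python3 -m handwheel '[[[0,0,0.001,0]]]' |egrep 'pos|force'
python3 -m handwheel '[[[0,0,0.0005,0]]]' |egrep 'pos|force'; done
```

```text
ee_pos: [0.5429, -0.3205, 0.088]
force: [-4.9, 0.5, 5.6]
ee_pos: [0.5429, -0.3206, 0.088]
force: [-5.2, 2.2, 5.9]
ee_pos: [0.543, -0.3206, 0.0881]
force: [-3.2, 1.8, -1.2]
```

Contact. Easing the grip so the base settles flat, then opening.

```bash
python3 -m handwheel '[[[0,0,0,0],[0,0,0,0],[0,0,0,0]]]' 0 10
python3 -m handwheel '[[[0,0,0,0],[0,0,0,0],[0,0,0,0]]]' 0 3
python3 -m handwheel '[[[0,0,0,0],[0,0,0,0],[0,0,0,0]]]' 0.03 3
```

```text
time_s: 27.55
ee_pos: [0.543, -0.3206, 0.088]
eef_rot: [-3.095, 0.009, 1.266]
force: [-3.3, -0.4, -2.9]
grip_width: 0.0199
time_s: 27.85
ee_pos: [0.5429, -0.3209, 0.0879]
eef_rot: [-3.095, 0.009, 1.266]
force: [-1.3, 0.6, -2.1]
grip_width: 0.0201
time_s: 28.15
ee_pos: [0.544, -0.3213, 0.0891]
eef_rot: [-3.099, 0.01, 1.266]
force: [0.3, -0.9, -0.8]
grip_width: 0.03
```

```bash
python3 -m handwheel '[[[0,0,0,0],[0,0,-0.01,0],[0,0,-0.02,0],[0,0,-0.03,0],[0,0,-0.04,0],[0,0,-0.04,0],[0,-0.04,-0.02,0],[0,-0.04,0,0],[0,-0.04,0,0],[0,-0.04,0,0]]]' 0.045
python3 - <<'E'
from h import *
snap('top','i.png');snap('side','j.png')
c=cv2.imread('pics/i.png')[140:300,210:530];s=cv2.imread('pics/j.png')[100:370,190:400]
a=cv2.resize(c,(480,240),interpolation=2);b=cv2.resize(s,(320,411),interpolation=2)
t=cv2.resize(cv2.imread('pics/i.png')[175:285,410:530],(480,440),interpolation=2)
b=cv2.copyMakeBorder(b,0,600-411,0,0,0);cv2.imwrite('pics/ij.png',np.hstack([np.vstack([a,t[:360]]),b]))
E
```

```text
time_s: 29.15
ee_pos: [0.397, -0.2728, 0.2677]
eef_rot: [-3.104, 0.012, 1.268]
force: [0.3, -0.5, 0.6]
grip_width: 0.045
```

View pics/ij.png

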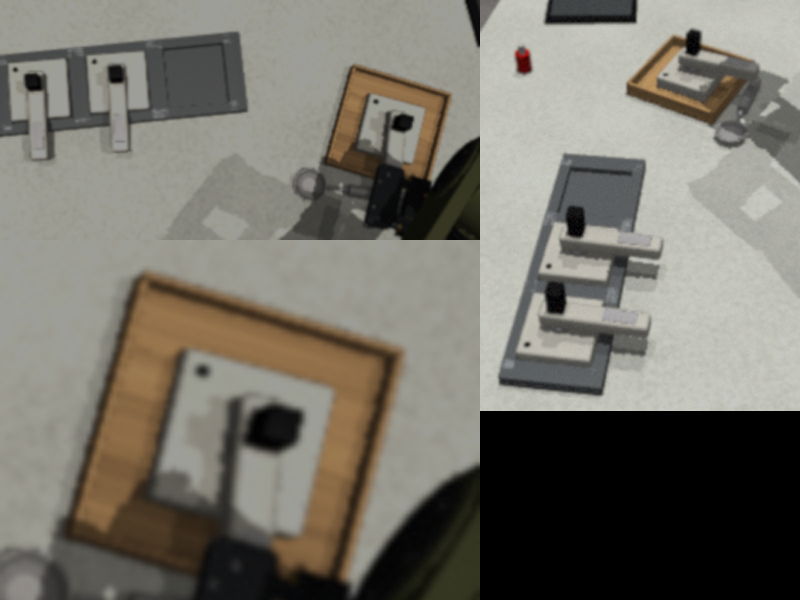

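The tray view shows the lamp flat and centred, with the head edge about 0.13 rad off the base edge toward −y, so it is still fully aside. Both sound lamps are seated and the spoon has not moved. Handing in.

```bash
python3 -c "
from h import *
ctrl.hand_in(); o=ctrl.get_obs(); print(o['time_s'],o['force'])"
```

```text
the job is handed in; nothing more can be done
the job is handed in; nothing more can be done
```

The worn lamp was the one in the right-hand pocket (dock y = −120 mm). It now stands upright in the repair tray with its head turned aside, and I handed the job in at about 29 s.

- **Finding it:** The left and middle heads met firm stops after about 3 and 4 mm. I felt those two on one side only. The right head travelled about 22 mm from stop to stop, roughly ±0.13 rad or more.
- **Marking it:** I rocked the right head back and forth twice, stop to stop, and left it against the −y stop.
- **Moving it:** I lifted it by the knob, set it in the tray, eased the grip so the base settled flat, and let go.

**Last checks:**
- The pictures after release showed the lamp flat and roughly centred in the tray, with the head about 0.13 rad aside.
- Both sound lamps were in their pockets, and the spoon had not moved. The last crops did not cover the cup and dye bottle.
- The arm was clear of everything.

**Shortcomings:**
- **Stop forces:** The highest readings at the stops were about 10–11 N. That is below the 15 N limit, but above the 7 N at which a base begins to lift. No lamp was seen displaced.
- **Tool tilt:** The tool had tilted about 0.05 rad by the time the lamp was set down, and the pressing force peaked at about 6 N on contact with the tray.
- **Camera heights:** Heights measured from the two views came out 3–9 mm below the stated sizes, so I relied on the stated heights and on contact.

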